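# Seat a splined gear on the gear tester and uncover its dial

## Robot

A 7-joint arm with a two-finger parallel gripper is mounted at the origin on the work surface. World frame = base frame: x ahead of the robot, y to its left, z up, the work surface at z = 0. Lengths are in m, angles in rad, forces in N, time in s.
With the tool pointing down it reaches from about 0.35 to 0.9 m from the base axis. Payload 8.1 kg.
Tool frame: the origin (TCP) lies midway between the tips of the shut fingers; the grasp point (between the pads) lies 19 mm behind it; z points along the fingers, y is the direction in which the jaws open and shut (so a half turn about z gives the same grasp; the last joint's range is limited). The gripper opens to 92 mm and grips with 3 to 60 N. Pads are 19 mm wide; open, the fingers measure 130 mm over their backs; the gripper's body (75 mm by 190 mm) begins 47 mm behind the grasp point.
Start: joints at [1.199, 0.434, 0.025, 1.573, -0.012, 1.134, -0.075], TCP at [0.166, -0.603, 0.227] pointing down, gripper open.
Joint ranges: [-2.62, 2.62], [-0.44, 2.09], [-1.27, 1.32], [0.08, 2.57], [-1.32, 4.46], [0.12, 2], [-2.74, 2.74]. Speed limits (rad/s): [2.22, 2.22, 3.01, 3.01, 3.14, 3.14, 3.14].

## Interface

Orientations are given as a unit quaternion [w, x, y, z].
In Python, from bench import ctrl gives the robot as it stands. The module is installed in compiled form; this text tells all that it offers.
- The arm moves only by the tool play_rows, never from a script. Its argument "targets" is a list that holds one entry, the list of rows, each a list of 7 numbers: the opening, from 0 (shut) to 1 (fully open), then the shift along the tool's x, y, z in m, then the turn, a rotation vector about the tool's x, y, z in degrees. A call has 1 to 5 rows; each row shifts and turns the commanded pose from where the row before left it, along the tool's axes as they then stand; what a row does not reach is not made up. A row lasts 1/10 s, in which the tool goes at most 50 mm and 8.59 degrees, less where a joint would pass 70% of its speed; a pose out of reach is approached as far as the arm can. A call is refused whole if a number of a shift passes 0.05 or a number of a turn 8.59, either way. A call with a gripper value outside its range is refused whole. The fingers move at their own pace and stop on an object; "force" is the grip in N (left out, the last holds). Time passes only in rows, so rows that do not move let the fingers close. It gives the time, the measured TCP pose, the force and the opening at its end, in the units of the state.
- ctrl.sense(): the state, without advancing time (a new reading comes with each control period).
- ctrl.grab_frame(name): name is "scene" or "top"; returns (picture, depth): 480x640x3 uint8, blue, green, red; 480x640 float32, m along the optical axis (not along the pixel's ray), 0 where there is no reading.
- ctrl.get_calibration(name): a dict with "fx", "fy", "cx", "cy" (pixels), "view" (4x4, takes a point from world to camera coordinates). Camera axes: x right, y up, looking along -z (the intrinsics and any distortion apply to the point x, -y, -z); pixel columns grow to the right and rows downward; lengths in m; the calibration is good to about 2 mm. A picture is of the moment at which its call begins. get_calibration takes no time and is no camera call.
- ctrl.job_done(): hands the job in, once; it reports no verdict.
The state is a dict: "time": time; "q": joint angles; "dq": joint speeds; "tau": joint torques, N m; "tool_pos": TCP position; "tcp_rot": TCP orientation; "ft_force": force on the tool from outside, world axes, zero at the start; "wrist_torque": the same for the moment, N m; "finger_gap": finger opening in m.
Only numpy, scipy, OpenCV 4.12 (cv2) and the standard library are available. Lean on these libraries where they do the work, as an engineer would, in place of code of your own. Each camera call takes 0.05 s, during which the arm holds its last target.

## Task

Get the gear tester ready for a measurement. The big steel test gear is hung up on top of the splines of its arbor: turn it while pressing down until its grooves find the splines and it drops, and press it fully home against the shoulder. Swing the yellow cover right aside on its pivot screw so that the whole white dial is clear, and leave the other things on the bench where they are.

Things in the scene. Friction and masses are not known exactly. Their poses are not given: they have to be found in the camera images.
- gear: Loose steel spur gear lying flat, axis vertical (z up), 132 mm over 42 teeth, 0.8 kg. Origin: centre of the hub's underside. Hub 50 mm in diameter, 26 mm high. Its bore (25.5 mm) has four grooves 11.2 mm wide, 35 mm across bottom to bottom, along the gear's own +x, +y, -x, -y; four spokes 17 mm wide lie midway between, with open windows. Every quarter turn is the same fit.
- gear_centre (a point): On the gear's axis, half-way up its hub, with the gear's axes. At the start 35 mm above arbor_shoulder: the gear sits level round the arbor's nose, hub underside on the spline tops, its grooves 20 to 45 degrees off the nearest splines, either way. Home: 13 mm above arbor_shoulder. It is oiled and turns easily: by friction under a press on its top, or by pushing a spoke.
- gear_rim_top (a point): On the flat top of the gear's rim, 57 mm from its axis, on its +x. The flat of the rim ring reaches from 49 to 59 mm radius, then come the teeth to 66 mm; the rim is 18 mm thick, its top 4 mm below the hub's top. The spokes are 12 mm thick, their top 7 mm below the hub's top.
- arbor_shoulder (a point): Centre of the flat shoulder, a collar 48 mm in diameter, about 93 mm above the bench, at the foot of the fixed steel arbor, which cannot turn. Above it stand four splines, 8 mm wide, 22 mm high, 32 mm across, along the arbor's own x and y axes (z up). The gear belongs down on this shoulder.
- arbor_tip (a point): Top of the arbor's plain nose (24.2 mm in diameter, 20 mm long), 42 mm above the shoulder. When grooves and splines line up within about 5 degrees the gear drops 4 mm onto two spring balls in the arbor, or further if pressed; a straight push of 10 to 20 N, even on both sides or on the hub, takes it past them. Push on down to the shoulder: it stays where it is left.
- dial_cover (a joint): Angle of the yellow flat swivel cover in rad: 0 = closed over the dial, 1.9 = stop, fully aside. Grows clockwise seen from above, about the vertical axis through cover_pivot. Dial clear from 1.4 on. Starts at 0 to 0.2. Friction (about 1 N at the knob) keeps it where it is left. The cover is a disc 76 mm in diameter, 4 mm thick, its centre 55 mm from the pivot.
- cover_knob (a point): Centre of the black knob on the cover, 80 mm from the pivot, moving with the cover: upright cylinder 16 mm in diameter, 18 mm tall on a thin neck; its top is 9 mm above this point, the cover's top face 13 mm below it. Its x axis points straight away from the pivot. Free space all round above the cover.
- cover_pivot (a point): On the vertical axis of the cover's one pivot screw, at the height of the cover's top face (110 mm above the bench); the screw head, 15 mm in diameter, stands 5 mm above it. Fixed to the tester.
- dial_face (a point): Centre of the white face (62 mm in diameter) of the dial gauge, which lies face up under the cover, 55 mm from the pivot.
- cal_block: Loose bystander: black block 45 x 36 x 40 mm standing on the end of the tester's bed beside the gear; origin at the centre of its underside.
- step_block: Loose bystander: steel step wedge 130 x 30 mm, up to 42 mm high; origin under its centre.
- gel_bottle: Loose bystander: white bottle 66 mm in diameter, 190 mm high, standing; origin under its centre.
- caliper: Loose bystander: caliper 215 mm long lying on the bench, 14 mm high.
- spanner: Loose bystander: spanner 190 mm long lying on the bench.
- small_gear: Loose bystander: brass gear 68 mm in diameter, 16 mm high, lying on the bench.
- probe_case: Loose bystander: black case 75 x 150 x 42 mm lying on the bench.
There are look-alikes about, which are no part of the job. What is shaped like the gear but orange or turquoise is not meant.

How it is judged:
At the end, for the whole second after the job is handed in: The test gear is home on the arbor: its centre at most 15.5 mm above the shoulder (13 mm when fully home) and within 3 mm of the arbor's axis, level within 3 degrees; the dial cover stands at 1.4 rad or more, so the whole dial is clear; both are at rest (z of gear_centre in the frame of arbor_shoulder below 0.0155 m and horizontal distance between gear_centre and arbor_shoulder below 0.003 m and angle between gear_centre's own z axis and vertical below 0.05 rad and value of joint dial_cover above 1.4 rad and velocity of joint dial_cover between -0.05 and 0.05 rad/s and linear speed of gear below 0.02 m/s); the robot touches nothing.
It fails at once if a bystander on the bench or on the tester's bed is moved by more than 25 mm (distance of any of cal_block, step_block, gel_bottle, caliper, spanner, small_gear, probe_case from where it was at the start of the episode above 0.025 m).
It also fails if it takes over 48 s, if anything falls off the work surface, if the arm or the gripper's body presses on something with over 40 N, if the wrist force passes 120 N, or if a joint passes its speed limit or range.

## Working session

There is one attempt and no reset: what is moved stays moved. The work goes in short steps, Python scripts to look and compute and a tool call to move; the robot and the scene stay as the last step left them, time stands still between calls to the robot, and variables do not carry over. Pictures are saved under pics/ and viewed, and the job is handed in when it is done.

Besides the shell and the picture viewer there is one more tool, called after "Call:" by a JSON object that holds its "op" and its "data". play_rows: Moves the arm, as the interface text tells. Its arguments: {"type":"object","properties":{"targets":{"type":"array"},"force":{"type":"number"}},"required":["targets"]}

```bash
mkdir -p pics
cat > h.py <<'E'
import numpy as np,cv2
from bench import ctrl
E
python3 - <<'E'
from h import *
import pickle
d={}
for n in ["scene","top"]:
    im,de=ctrl.grab_frame(n); cv2.imwrite(f"pics/{n}0.png",im); d[n]=(im,de,ctrl.get_calibration(n)); print(n,d[n][2])
pickle.dump(d,open("f0.pkl","wb"))
s=ctrl.sense();print(s)
E
```

```text
scene {'fx': 580.989746103851, 'fy': 580.989746103851, 'cx': 308.5003294826436, 'cy': 238.87371256015226, 'view': array([[-8.08797313e-01,  5.88087215e-01, -5.77817920e-04,
         4.54218634e-01],
       [-3.96324036e-01, -5.44338669e-01,  7.39339348e-01,
         1.43181470e-01],
       [ 4.34481489e-01,  5.98204682e-01,  6.73332751e-01,
        -1.61709448e+00],
       [ 0.00000000e+00,  0.00000000e+00,  0.00000000e+00,
         1.00000000e+00]])}
top {'fx': 566.9007959889647, 'fy': 566.9007959889647, 'cx': 316.46256959050754, 'cy': 244.16312563440775, 'view': array([[-1.03221852e-02, -9.99942413e-01, -2.93654875e-03,
         2.92386045e-02],
       [ 9.85852340e-01, -1.06679797e-02,  1.67276294e-01,
        -5.56027238e-01],
       [-1.67297989e-01, -1.16834656e-03,  9.85905684e-01,
        -1.66545660e+00],
       [ 0.00000000e+00,  0.00000000e+00,  0.00000000e+00,
         1.00000000e+00]])}
{'time': 0.1, 'q': array([ 1.19942167,  0.4351329 ,  0.02496842,  1.57395768, -0.01159726,
        1.13398458, -0.07513411]), 'dq': array([ 7.57684639e-04,  1.22719831e-04, -1.78532291e-05, -8.88579379e-04,
       -7.48980648e-04,  5.78695646e-04,  5.49949401e-04]), 'tau': array([ 3.55685013e-03, -6.69127464e+01,  9.88464430e-01, -3.15149403e+01,
       -6.04372378e-02,  3.74256622e-02,  1.54255480e-05]), 'tool_pos': array([ 0.16580895, -0.60216159,  0.22605479]), 'tcp_rot': array([-6.51762163e-04,  9.90989891e-01,  1.33935015e-01, -1.49978887e-04]), 'ft_force': array([ 1.0050328 ,  1.46162875, -0.07319167]), 'wrist_torque': array([ 0.03517121, -0.03180455, -0.04096252]), 'finger_gap': 0.09169608855457875}
```

View pics/top0.png

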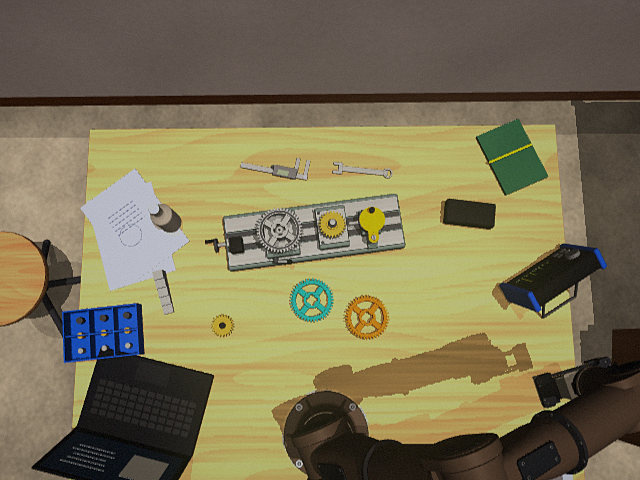

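View pics/scene0.png

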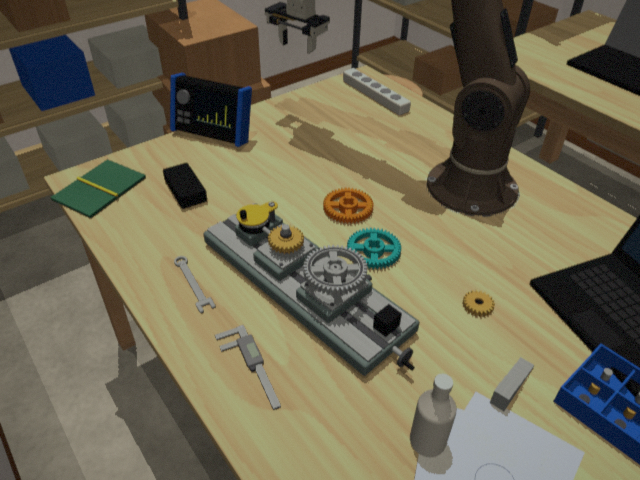

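The top view shows the test gear near (278,230), the cover near (372,224) and the cal block near (236,243). I'll zoom in.

```bash
cat >> h.py <<'E'
def cam(n):
    c=ctrl.get_calibration(n);return c
def ray(n,u,v,z):
    c=cam(n);V=c["view"];R=V[:3,:3];t=V[:3,3]
    o=-R.T@t; d=R.T@np.array([(u-c["cx"])/c["fx"],-(v-c["cy"])/c["fy"],-1.])
    return o+d*(z-o[2])/d[2]
def proj(n,p):
    c=cam(n);V=c["view"];q=V[:3,:3]@np.asarray(p)+V[:3,3]
    return np.array([c["cx"]+c["fx"]*q[0]/-q[2],c["cy"]+c["fy"]*q[1]/q[2]])
def pts(n,de):
    c=cam(n);V=c["view"];v,u=np.mgrid[0:480,0:640]
    q=np.stack([(u-c["cx"])/c["fx"]*de,-(v-c["cy"])/c["fy"]*de,-de],-1)
    return (q-V[:3,3])@V[:3,:3]
E
python3 - <<'E'
from h import *
import pickle
d=pickle.load(open("f0.pkl","rb"))
im=d["top"][0]; cv2.imwrite("pics/topz.png",cv2.resize(im[185:280,215:415],None,fx=4,fy=4,interpolation=cv2.INTER_CUBIC))
im=d["scene"][0]; cv2.imwrite("pics/scz.png",cv2.resize(im[190:340,210:410],None,fx=4,fy=4,interpolation=cv2.INTER_CUBIC))
P=pts("top",d["top"][1]); 
for uv in [(278,231),(300,231),(372,222),(373,240),(372,212),(331,226),(236,243),(365,235)]:
    print(uv,P[uv[1],uv[0]].round(4))
E
```

```text
(278, 231) [0.5804 0.1332 0.1376]
(300, 231) [0.5828 0.0706 0.1215]
(372, 222) [ 0.6091 -0.1397  0.1122]
(373, 240) [ 0.5563 -0.1415  0.1087]
(372, 212) [ 0.6349 -0.1387  0.1305]
(331, 226) [ 0.5945 -0.0192  0.1323]
(236, 243) [0.5556 0.2607 0.0869]
(365, 235) [ 0.5785 -0.1219  0.0703]
```

View pics/topz.png

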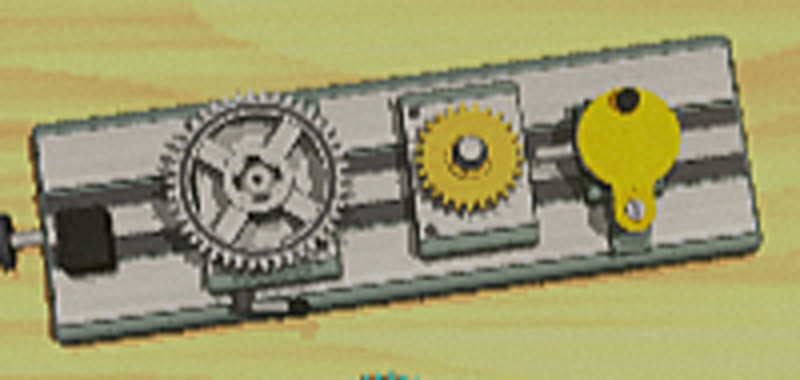

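View pics/scz.png

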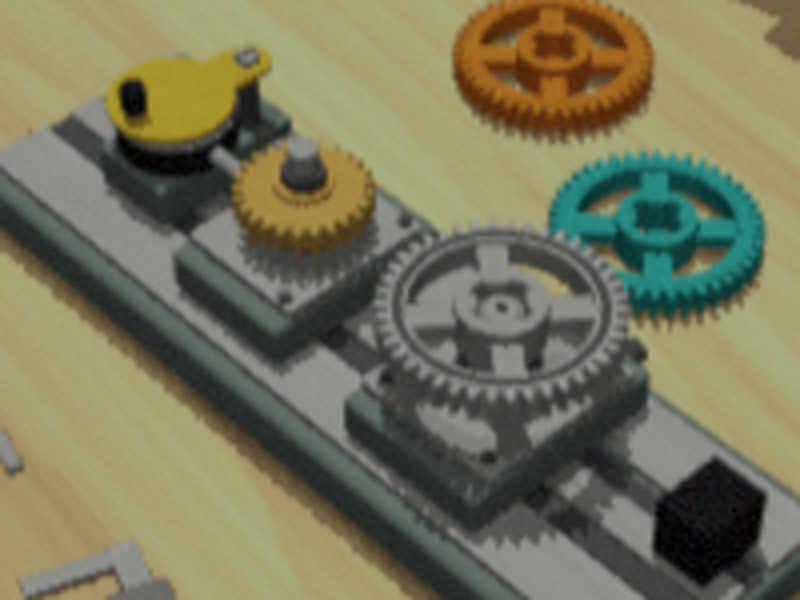

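Run:
```python
from h import *
import pickle
d=pickle.load(open("f0.pkl","rb"))
f=lambda x,y,ox,oy:((x+.5)/4-.5+ox,(y+.5)/4-.5+oy)
print("tip top",ray("top",*f(257,180,215,185),.135),"scene",ray("scene",*f(503,306,210,190),.135))
print("pivot top",ray("top",*f(634,210,215,185),.115),"scene",ray("scene",*f(247,56,210,190),.115))
print("knob top",ray("top",*f(627,97,215,185),.132),"scene",ray("scene",*f(133,84,210,190),.132))
for n in ["top","scene"]:
    im=d[n][0];P=pts(n,d[n][1]); hsv=cv2.cvtColor(im,cv2.COLOR_BGR2HSV)
    # gear rim: points
    g=(abs(P[...,2]-.137)<.006)&(np.hypot(P[...,0]-.58,P[...,1]-.132)<.075)
    v,u=np.nonzero(g); (c,r)=cv2.minEnclosingCircle(P[g][:,:2].astype(np.float32)); print(n,"gear z",np.median(P[g][:,2]),len(u),"circ",c,r)
    y=(abs(hsv[...,0].astype(int)-28)<6)&(hsv[...,1]>190)&(abs(P[...,2]-.11)<.008)&(abs(P[...,1]+.14)<.06)&(abs(P[...,0]-.6)<.08)
    q=P[y]; print(n,"cover",len(q),np.median(q[:,2]),q.min(0),q.max(0))
    k=(hsv[...,2]<60)&(abs(P[...,2]-.13)<.006)&(abs(P[...,1]+.14)<.06)&(abs(P[...,0]-.63)<.05)
    print(n,"knob",k.sum(),P[k].mean(0))
```

```text
tip top [0.58492755 0.13091136 0.135     ] scene [0.58364614 0.1246879  0.135     ]
pivot top [ 0.56369419 -0.14146722  0.115     ] scene [ 0.56462341 -0.1458457   0.115     ]
knob top [ 0.64385969 -0.13693868  0.132     ] scene [ 0.64267735 -0.14490341  0.132     ]
top gear z 0.13708306835445494 867 circ (0.5838707089424133, 0.13014288246631622) 0.06649132817983627
top cover 514 0.11079449542441781 [ 0.54962275 -0.17612603  0.10236553] [ 0.6540805  -0.10446341  0.11797228]
top knob 14 [ 0.64161304 -0.13775716  0.13090513]
scene gear z 0.13814867087980814 1738 circ (0.5866883993148804, 0.12654955685138702) 0.06845147907733917
scene cover 85 0.11253508397801007 [ 0.5653521  -0.1699854   0.10871035] [ 0.65760012 -0.10526845  0.11715584]
scene knob 26 [ 0.6475918  -0.13798113  0.13174163]
```

Call:
{"op": "play_rows", "data": {"targets": [[[0.4,0.02,-0.045,0,0,0,0],[0.4,0.03,-0.045,0,0,0,0],[0.4,0.04,-0.04,0,0,0,0],[0.4,0.04,-0.04,0,0,0,0],[0.4,0.045,-0.04,0,0,0,0]]], "force": 10}}

```text
time: 0.6
tool_pos: [0.2657, -0.3755, 0.2266]
tcp_rot: [-0.0, 0.991, 0.134, -0.0]
ft_force: [2.3, -0.6, -0.1]
finger_gap: 0.0566
```

Call:
{"op": "play_rows", "data": {"targets": [[[0.4,0.045,-0.03,0,0,0,0],[0.4,0.045,-0.03,0,0,0,0],[0.4,0.045,-0.02,0,0,0,0],[0.4,0.045,-0.02,0,0,0,0],[0.4,0.045,-0.01,0,0,0,6]]]}}

```text
time: 1.1
tool_pos: [0.4489, -0.2154, 0.2268]
tcp_rot: [-0.0, 0.997, 0.082, -0.0]
ft_force: [-0.4, -1.6, -0.1]
finger_gap: 0.0363
```

```bash
cat >> h.py <<'E'
from scipy.spatial.transform import Rotation as Ro
def st():
    s=ctrl.sense();w=s["tcp_rot"];R=Ro.from_quat([w[1],w[2],w[3],w[0]]).as_matrix()
    print("t%.2f"%s["time"],"pos",s["tool_pos"].round(4),"yaw",round(np.degrees(np.arctan2(R[1,0],R[0,0])),2),"tilt",R[:2,2].round(4),"F",s["ft_force"].round(1),"T",s["wrist_torque"].round(2),"gap",round(s["finger_gap"],4),"q",s["q"].round(2))
    return s,R
def go(x,y,z,yaw=None):
    s,R=st(); d=R.T@(np.array([x,y,z])-s["tool_pos"]); print("tool delta",d.round(4), "turn", None if yaw is None else -(yaw-np.degrees(np.arctan2(R[1,0],R[0,0]))))
E
python3 -c "
from h import *
go(.643,-.139,.2,3)"
```

```text
t1.10 pos [ 0.4489 -0.2154  0.2268] yaw 9.43 tilt [-0.0003  0.0003] F [-0.4 -1.6 -0.1] T [-0.06  0.   -0.11] gap 0.0363 q [ 0.54  0.25 -0.24  1.86  0.07  1.04 -1.14]
tool delta [ 0.2041 -0.0436  0.0267] turn 6.430736123745147
```

Call:
{"op": "play_rows", "data": {"targets": [[[0.4,0,0,0,0,0,-8.5],[0.4,0,0,0,0,0,-8.5],[0.4,0,0,0,0,0,-8.5],[0.4,0,0,0,0,0,-8.5],[0.4,0,0,0,0,0,-8.5]]]}}

```text
time: 1.6
tool_pos: [0.4477, -0.2178, 0.2264]
tcp_rot: [-0.0, 0.898, 0.44, -0.0]
ft_force: [0.0, -0.0, 0.3]
finger_gap: 0.0366
```

Call:
{"op": "play_rows", "data": {"targets": [[[0.4,0,0,0,0,0,-8.5],[0.4,0,0,0,0,0,-8.5],[0.4,0,0,0,0,0,-8.5],[0.4,0,0,0,0,0,-8.5],[0.4,0,0,0,0,0,-8.5]]]}}

```text
time: 2.1
tool_pos: [0.4477, -0.2179, 0.2264]
tcp_rot: [-0.0, 0.677, 0.736, -0.0]
ft_force: [-0.2, -0.2, 0.2]
finger_gap: 0.0369
```

Call:
{"op": "play_rows", "data": {"targets": [[[0.4,0,0,0,0,0,-8.5],[0.4,0,0,0,0,0,-8.5],[0.4,0,0,0,0,0,-8.5],[0.4,0,0,0,0,0,-8.5],[0.4,0,0,0,0,0,-8.5]]]}}

```text
time: 2.6
tool_pos: [0.4477, -0.2179, 0.2264]
tcp_rot: [-0.0, 0.365, 0.931, -0.0]
ft_force: [-0.5, -0.5, 0.4]
finger_gap: 0.0366
```

Call:
{"op": "play_rows", "data": {"targets": [[[0.4,0,0,0,0,0,-8.5],[0.4,0,0,0,0,0,-8.5],[0.4,0,0,0,0,0,-8.5],[0.4,0,0,0,0,0,-8.5],[0.4,0,0,0,0,0,-3.5]]]}}

```text
time: 3.1
tool_pos: [0.4476, -0.2179, 0.2264]
tcp_rot: [-0.0, 0.046, 0.999, 0.0]
ft_force: [-0.8, 0.3, -0.6]
finger_gap: 0.0366
```

```bash
python3 -c "
from h import *
go(.643,-.139,.2,183)"
```

```text
t3.10 pos [ 0.4476 -0.2179  0.2264] yaw 174.71 tilt [-0.0007  0.0004] F [-0.8  0.3 -0.6] T [ 0.08 -0.15  0.01] gap 0.0366 q [ 0.95  0.33 -0.76  1.83  0.25  1.09  1.57]
tool delta [-0.1873  0.0966  0.0263] turn -8.290709657303097
```

Call:
{"op": "play_rows", "data": {"targets": [[[0.4,0,0,0,0,0,-8.3],[0.4,-0.05,0.017,0,0,0,0],[0.4,-0.05,0.017,0,0,0,0],[0.4,-0.05,0.017,0.02,0,0,0],[0.4,-0.049,0.018,0.02,0,0,0]]]}}

```text
time: 3.6
tool_pos: [0.6294, -0.1458, 0.1905]
tcp_rot: [0.0, -0.023, 1.0, -0.0]
ft_force: [0.3, -1.3, 0.9]
finger_gap: 0.0366
```

```bash
python3 -c "
from h import *
go(.643,-.139,.117,183)
for n in ['top','scene']:
    im,d=ctrl.grab_frame(n); 
    if n=='top': c=im[185:280,315:415]; 
    else: c=im[160:260,210:330]
    cv2.imwrite(f'pics/{n}1.png',cv2.resize(c,None,fx=5,fy=5,interpolation=cv2.INTER_CUBIC))
"
```

```text
t3.60 pos [ 0.6294 -0.1458  0.1905] yaw -177.38 tilt [ 0.0004 -0.0007] F [ 0.3 -1.3  0.9] T [-0.   -0.2  -0.02] gap 0.0366 q [ 0.6   0.6  -0.72  1.52  0.42  1.18  1.42]
tool delta [-0.0139  0.0063  0.0735] turn -360.3793380253592
```

View pics/top1.png

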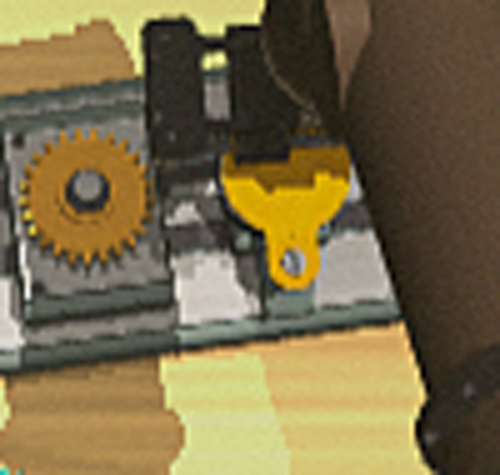

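View pics/scene1.png

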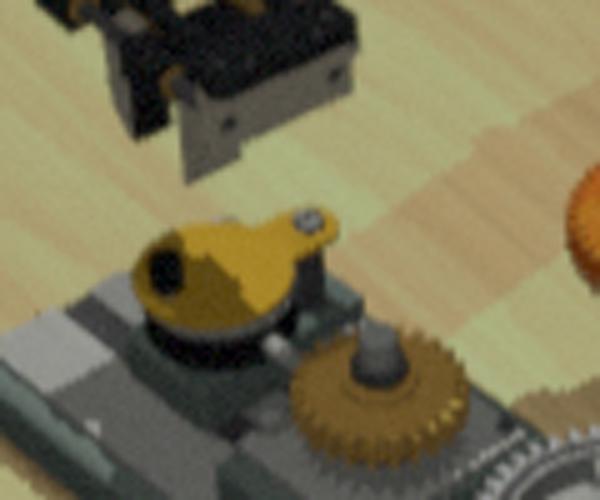

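Call:
{"op": "play_rows", "data": {"targets": [[[0.4,0,0,0,0,0,0],[0.4,0,0,0,0,0,0]]]}}

```text
time: 3.9
tool_pos: [0.6269, -0.1468, 0.1912]
tcp_rot: [-0.0, -0.023, 1.0, -0.0]
ft_force: [-0.0, 0.4, 0.1]
finger_gap: 0.0365
```

```bash
python3 -c "
from h import *
go(.643,-.141,.117,-177)"
```

```text
t3.90 pos [ 0.6269 -0.1468  0.1912] yaw -177.35 tilt [-0.0006 -0.0006] F [-0.   0.4  0.1] T [ 0.1  -0.13 -0.06] gap 0.0365 q [ 0.6   0.6  -0.72  1.52  0.42  1.18  1.42]
tool delta [-0.0164  0.0051  0.0742] turn -0.34610035952675844
```

Call:
{"op": "play_rows", "data": {"targets": [[[0.4,-0.008,0.003,0,0,0,0],[0.4,-0.008,0.002,0.02,0,0,0],[0.4,0,0,0.02,0,0,0],[0.4,0,0,0,0,0,0]]]}}

```text
time: 4.3
tool_pos: [0.6416, -0.1409, 0.1481]
tcp_rot: [-0.002, -0.023, 1.0, 0.0]
ft_force: [-0.7, -0.2, 0.4]
finger_gap: 0.0366
```

```bash
python3 -c "
from h import *
go(.643,-.141,.117,-177)
im,d=ctrl.grab_frame('scene')
print(proj('scene',[.643,-.141,.123]),proj('scene',ctrl.sense()['tool_pos']))
cv2.imwrite('pics/scene2.png',cv2.resize(im[160:260,210:330],None,fx=6,fy=6,interpolation=cv2.INTER_CUBIC))
"
```

```text
t4.30 pos [ 0.6416 -0.1409  0.1481] yaw -177.33 tilt [-0.0045  0.0001] F [-0.7 -0.2  0.4] T [ 0.1  -0.09  0.04] gap 0.0366 q [ 0.57  0.66 -0.7   1.53  0.45  1.12  1.38]
tool delta [-0.0016 -0.0002  0.0311] turn -0.33319901114597883
[243.93555709 214.56449643] [243.37279279 205.48516632]
```

View pics/scene2.png

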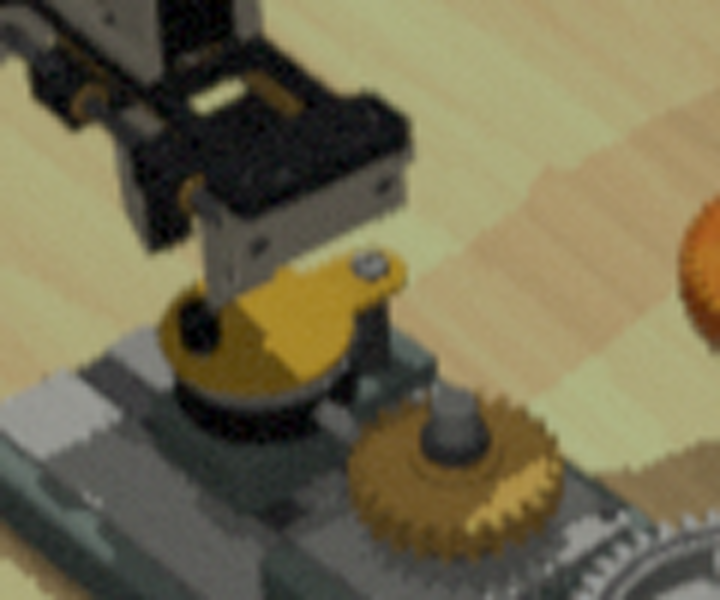

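Call:
{"op": "play_rows", "data": {"targets": [[[0.4,-0.001,0,0.01,0,0,0],[0.4,0,0,0.01,0,0,0],[0.4,0,0,0.005,0,0,0],[0.4,0,0,0.005,0,0,0],[0.4,0,0,0,0,0,0]]]}}

```text
time: 4.85
tool_pos: [0.6439, -0.1403, 0.1204]
tcp_rot: [-0.001, -0.024, 1.0, 0.0]
ft_force: [0.3, 0.5, 0.5]
finger_gap: 0.0368
```

```bash
python3 -c "
from h import *
go(.643,-.141,.117,-177)
im,d=ctrl.grab_frame('scene')
cv2.imwrite('pics/scene3.png',cv2.resize(im[160:260,210:330],None,fx=6,fy=6,interpolation=cv2.INTER_CUBIC))
"
```

```text
t4.85 pos [ 0.6439 -0.1403  0.1204] yaw -177.3 tilt [-0.001  0.   ] F [0.3 0.5 0.5] T [ 0.05 -0.15 -0.02] gap 0.0368 q [ 0.56  0.69 -0.69  1.56  0.48  1.07  1.37]
tool delta [ 0.0009 -0.0007  0.0034] turn -0.30203055925352373
```

View pics/scene3.png

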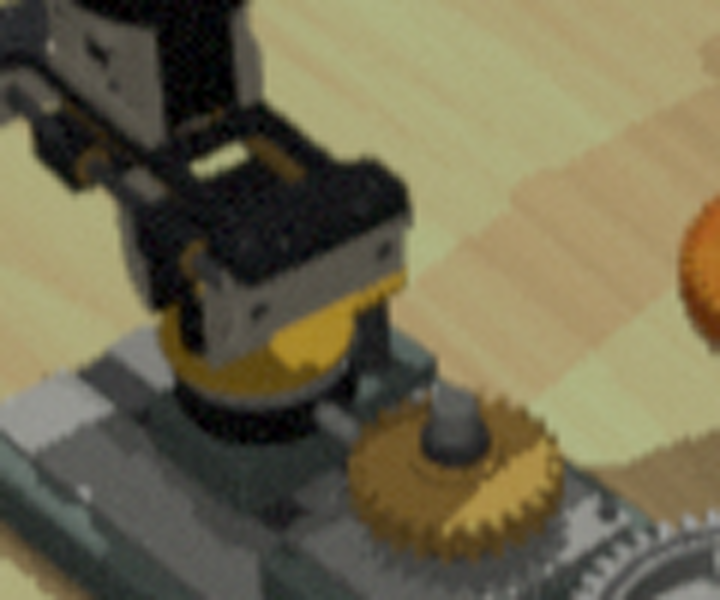

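Call:
{"op": "play_rows", "data": {"targets": [[[0.4,0.001,-0.012,0,0,0,8.5],[0.4,0.001,-0.012,0,0,0,8.5],[0.4,0.001,-0.012,0,0,0,8.5],[0.4,0.001,-0.012,0,0,0,8.5],[0.4,0,0,0,0,0,0]]]}}

```text
time: 5.4
tool_pos: [0.6319, -0.1881, 0.1216]
tcp_rot: [0.0, 0.272, 0.962, -0.001]
ft_force: [-0.5, -0.5, -0.4]
finger_gap: 0.037
```

```bash
cat >> h.py <<'E'
def arc(px=.564,py=-.143):
    s,R=st();d=s["tool_pos"][:2]-[px,py];print("rad",np.hypot(*d),"ang",np.degrees(np.arctan2(d[1],d[0])))
E
python3 -c "
from h import *
arc()
im,d=ctrl.grab_frame('scene')
cv2.imwrite('pics/scene4.png',cv2.resize(im[160:260,210:330],None,fx=6,fy=6,interpolation=cv2.INTER_CUBIC))
"
```

```text
t5.40 pos [ 0.6319 -0.1881  0.1216] yaw 148.44 tilt [ 0.0004 -0.0016] F [-0.5 -0.5 -0.4] T [ 0.07 -0.14  0.02] gap 0.037 q [ 0.55  0.65 -0.54  1.57  0.37  1.03  0.92]
rad 0.08149924203274157 ang -33.562251592719065
```

View pics/scene4.png

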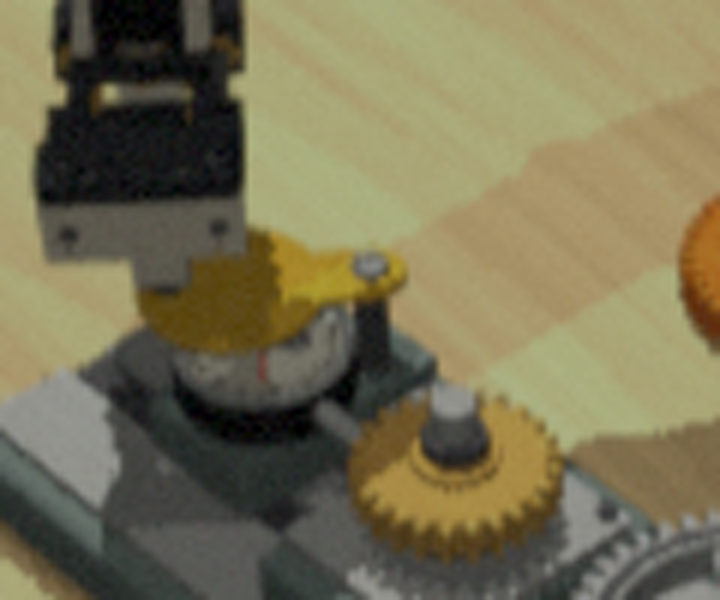

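Call:
{"op": "play_rows", "data": {"targets": [[[0.4,0.001,-0.012,0,0,0,8.5],[0.4,0.001,-0.012,0,0,0,8.5],[0.4,0.001,-0.012,0,0,0,8.5],[0.4,0.001,-0.012,0,0,0,8.5],[0.4,0,0,0,0,0,0]]]}}

```text
time: 5.95
tool_pos: [0.5958, -0.2177, 0.1214]
tcp_rot: [0.0, 0.539, 0.842, -0.0]
ft_force: [-0.4, -0.3, -1.4]
finger_gap: 0.0369
```

```bash
python3 -c "
from h import *
arc()"
```

```text
t5.95 pos [ 0.5958 -0.2177  0.1214] yaw 114.76 tilt [-0.0004 -0.0008] F [-0.4 -0.3 -1.4] T [-0.05 -0.14 -0.04] gap 0.0369 q [ 0.53  0.58 -0.41  1.64  0.27  0.97  0.47]
rad 0.08114200579409041 ang -66.9252733862974
```

Call:
{"op": "play_rows", "data": {"targets": [[[0.4,0.001,-0.012,0,0,0,8.5],[0.4,0.001,-0.012,0,0,0,8.5],[0.4,0.001,-0.012,0,0,0,8.5],[0.4,0.001,-0.012,0,0,0,8.5],[0.4,0,0,0,0,0,0]]]}}

```text
time: 6.45
tool_pos: [0.5489, -0.2224, 0.1213]
tcp_rot: [-0.0, 0.76, 0.649, -0.0]
ft_force: [-0.1, 0.5, 0.9]
finger_gap: 0.0366
```

```bash
python3 -c "
from h import *
arc()
for n in ['top','scene']:
    im,d=ctrl.grab_frame(n); 
    if n=='top': c=im[185:285,315:415]; 
    else: c=im[160:260,210:330]
    cv2.imwrite(f'pics/{n}5.png',cv2.resize(c,None,fx=5,fy=5,interpolation=cv2.INTER_CUBIC))
"
```

```text
t6.45 pos [ 0.5489 -0.2224  0.1213] yaw 81.0 tilt [-0.0007 -0.0001] F [-0.1  0.5  0.9] T [-0.04 -0.08  0.02] gap 0.0366 q [ 0.48  0.51 -0.27  1.76  0.16  0.9  -0.01]
rad 0.0807925712450001 ang -100.75917705449059
```

View pics/top5.png

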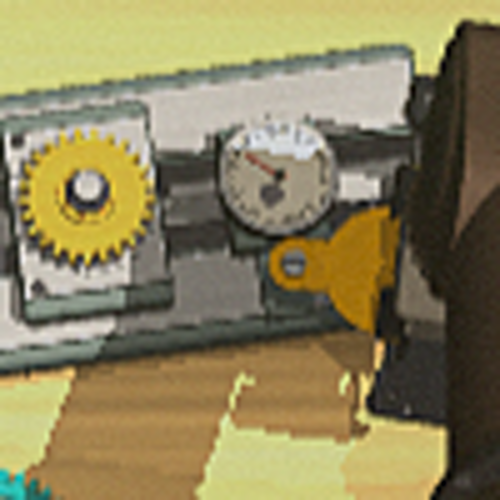

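View pics/scene5.png

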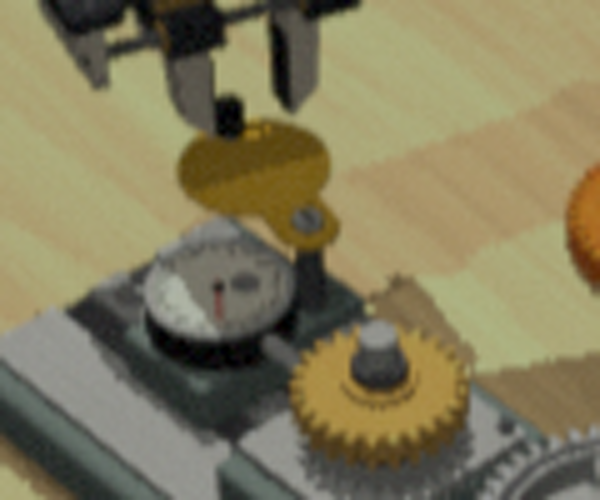

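Call:
{"op": "play_rows", "data": {"targets": [[[0.4,0,0.006,0,0,0,0],[0.4,0,0,-0.02,0,0,0],[0.4,0,0,-0.035,0,0,0],[0.4,0,0,-0.045,0,0,0],[0.4,0,0,0,0,0,0]]]}}

```text
time: 7.05
tool_pos: [0.5595, -0.2249, 0.2273]
tcp_rot: [0.004, 0.761, 0.649, 0.003]
ft_force: [0.4, -0.7, 0.8]
finger_gap: 0.0368
```

```bash
python3 -c "
from h import *
go(.584,.129,.2)
im,d=ctrl.grab_frame('scene');cv2.imwrite(f'pics/scene6.png',cv2.resize(im[160:300,200:400],None,fx=4,fy=4,interpolation=cv2.INTER_CUBIC))
im,d=ctrl.grab_frame('top');cv2.imwrite(f'pics/top6.png',cv2.resize(im[185:285,215:415],None,fx=4,fy=4,interpolation=cv2.INTER_CUBIC))
"
```

```text
t7.05 pos [ 0.5595 -0.2249  0.2273] yaw 80.94 tilt [ 0.0097 -0.0028] F [ 0.4 -0.7  0.8] T [-0.08 -0.14 -0.03] gap 0.0368 q [ 0.49  0.41 -0.28  1.62  0.12  1.12  0.02]
tool delta [ 0.3534 -0.0318  0.0265] turn None
```

View pics/scene6.png

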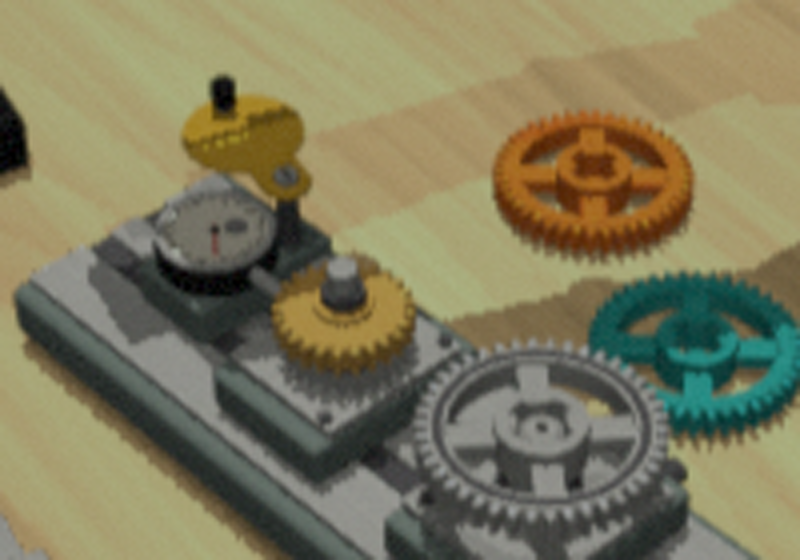

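View pics/top6.png

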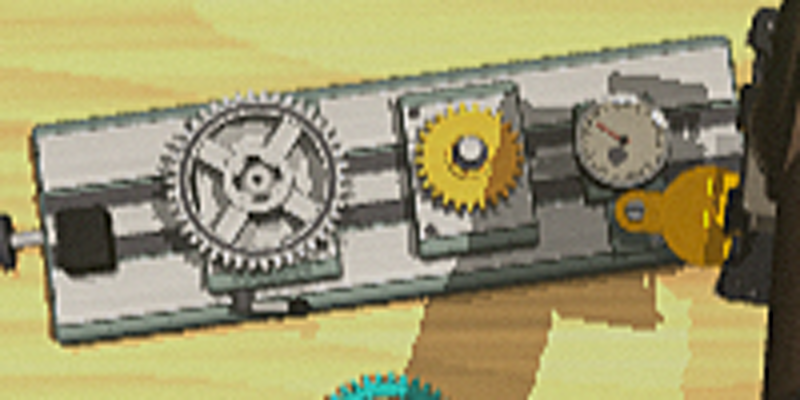

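Call:
{"op": "play_rows", "data": {"targets": [[[0.37,0.05,-0.004,0,0,0,0],[0.37,0.05,-0.004,0,0,0,0],[0.37,0.05,-0.004,0,0,0,0],[0.37,0.05,-0.004,0,0,0,0],[0.37,0.05,-0.004,0.01,0,0,0]]]}}

```text
time: 7.65
tool_pos: [0.5761, 0.0261, 0.2109]
tcp_rot: [-0.0, 0.761, 0.648, 0.0]
ft_force: [1.0, -0.9, 0.1]
finger_gap: 0.0338
```

Call:
{"op": "play_rows", "data": {"targets": [[[0.37,0.05,-0.004,0.01,0,0,0],[0.37,0.05,-0.004,0.01,0,0,0],[0.37,0,0,0,0,0,0],[0.37,0,0,0,0,0,0]]]}}

```text
time: 8.05
tool_pos: [0.5829, 0.1232, 0.1899]
tcp_rot: [-0.001, 0.76, 0.649, -0.001]
ft_force: [-0.1, -0.6, 0.7]
finger_gap: 0.0339
```

```bash
python3 -c "
from h import *
print('knob scene',ray('scene',255.6,180.,.132))
go(.584,.129,.15)
im,d=ctrl.grab_frame('scene');cv2.imwrite(f'pics/scene7.png',cv2.resize(im[200:330,260:420],None,fx=5,fy=5,interpolation=cv2.INTER_CUBIC))
im,d=ctrl.grab_frame('top');cv2.imwrite(f'pics/top7.png',cv2.resize(im[185:285,215:415],None,fx=4,fy=4,interpolation=cv2.INTER_CUBIC))
p=ctrl.sense()['tool_pos'];print((proj('scene',p)-[260,200])*5)
"
```

```text
knob scene [ 0.55624041 -0.22750037  0.132     ]
t8.05 pos [0.5829 0.1232 0.1899] yaw 81.0 tilt [-0.0031 -0.0002] F [-0.1 -0.6  0.7] T [-0.03 -0.1  -0.04] gap 0.0339 q [-0.04  0.45 -0.37  1.67  0.18  1.06 -0.62]
tool delta [0.0059 0.0003 0.0399] turn None
[374.01376898 225.73666384]
```

View pics/scene7.png

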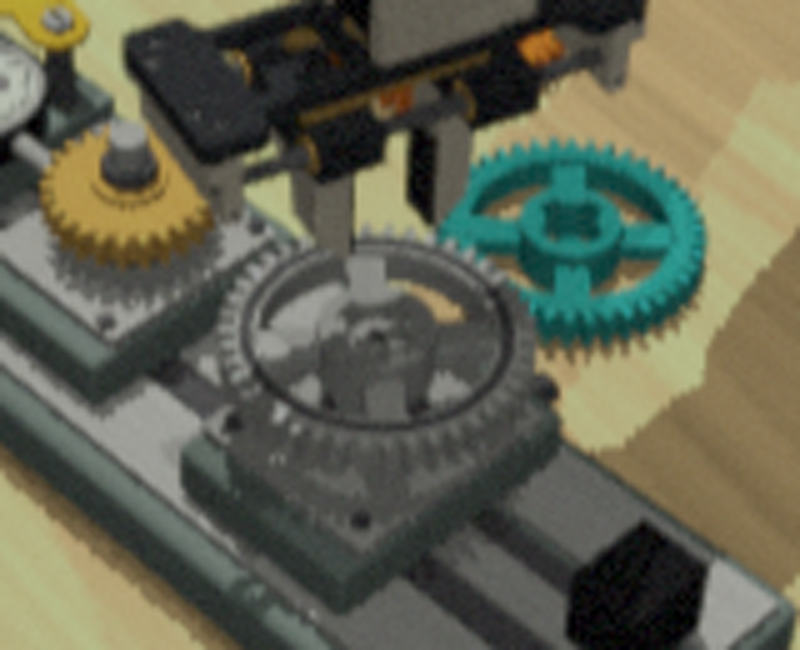

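View pics/top7.png

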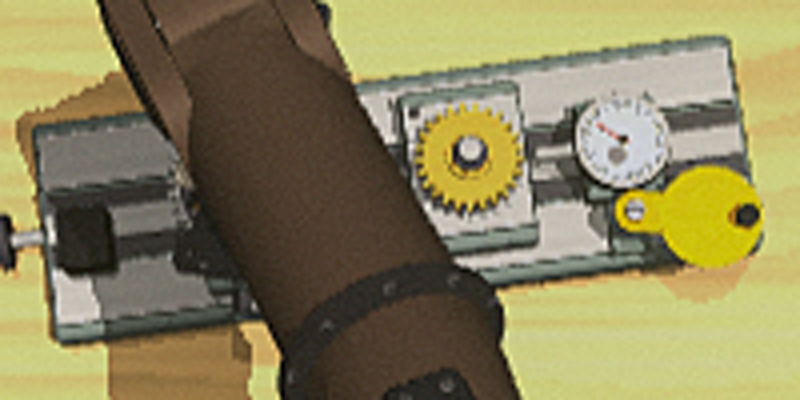

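Call:
{"op": "play_rows", "data": {"targets": [[[0.37,0.005,0,0.02,0,0,0],[0.37,0,0,0.015,0,0,0],[0.37,0,0,0.005,0,0,0],[0.37,0,0,0,0,0,0]]]}}

```text
time: 8.55
tool_pos: [0.5844, 0.1248, 0.1512]
tcp_rot: [-0.0, 0.763, 0.647, -0.001]
ft_force: [-0.1, -0.2, 0.1]
finger_gap: 0.0342
```

```bash
python3 -c "
from h import *
go(.584,.128,.141)
im,d=ctrl.grab_frame('scene');cv2.imwrite(f'pics/scene8.png',cv2.resize(im[220:310,280:390],None,fx=7,fy=7,interpolation=cv2.INTER_CUBIC))
"
```

```text
t8.55 pos [0.5844 0.1248 0.1512] yaw 80.6 tilt [-0.0014 -0.001 ] F [-0.1 -0.2  0.1] T [ 0.   -0.12  0.01] gap 0.0342 q [-0.05  0.49 -0.36  1.71  0.2   0.98 -0.65]
tool delta [ 0.0031 -0.0009  0.0102] turn None
```

View pics/scene8.png

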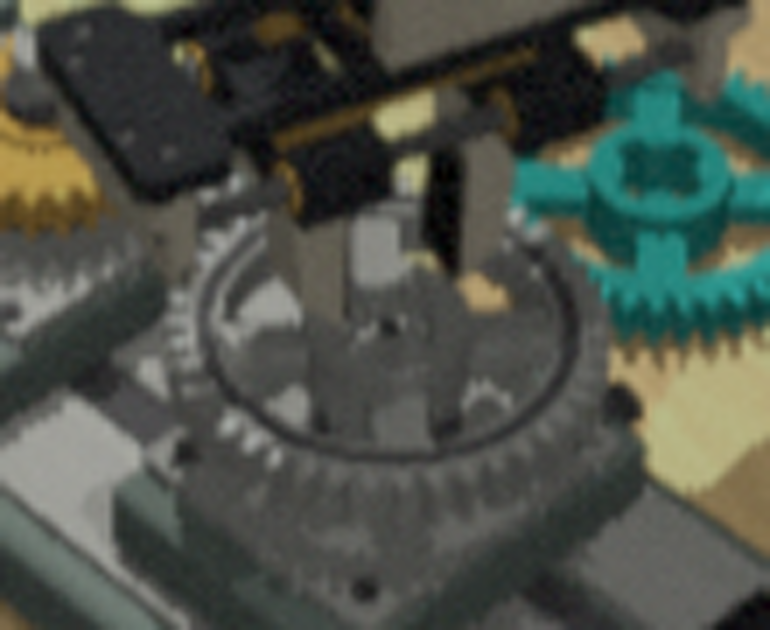

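Call:
{"op": "play_rows", "data": {"targets": [[[0.37,0.003,0,0.003,0,0,0],[0.37,0,0,0.003,0,0,0],[0.37,0,0,0.002,0,0,0],[0.37,0,0,0.001,0,0,0],[0.37,0,0,0,0,0,0]]]}}

```text
time: 9.1
tool_pos: [0.585, 0.1294, 0.1427]
tcp_rot: [-0.0, 0.762, 0.647, -0.0]
ft_force: [0.1, 0.1, 0.1]
finger_gap: 0.0336
```

Call:
{"op": "play_rows", "data": {"targets": [[[0.37,0,0,0.001,0,0,0],[0.37,0,0,0.001,0,0,0],[0.37,0,0,0,0,0,0]]]}}

```text
time: 9.4
tool_pos: [0.5853, 0.1295, 0.1413]
tcp_rot: [0.0, 0.762, 0.647, 0.0]
ft_force: [-1.5, -0.5, 4.3]
finger_gap: 0.0338
```

```bash
python3 -c "
from h import *
go(.584,.128,.141)"
```

```text
t9.40 pos [0.5853 0.1295 0.1413] yaw 80.7 tilt [ 0.0005 -0.    ] F [-1.5 -0.5  4.3] T [-0.17  0.23 -0.04] gap 0.0338 q [-0.06  0.5  -0.36  1.72  0.21  0.96 -0.66]
tool delta [-0.0017 -0.001   0.0003] turn None
```

Call:
{"op": "play_rows", "data": {"targets": [[[0.37,0,0,0.001,0,0,0],[0.37,0,0,0.001,0,0,0],[0.37,0,0,0,0,0,0]]]}}

```text
time: 9.7
tool_pos: [0.5858, 0.1299, 0.141]
tcp_rot: [0.001, 0.762, 0.647, 0.001]
ft_force: [-4.8, -1.0, 19.5]
finger_gap: 0.0337
```

Call:
{"op": "play_rows", "data": {"targets": [[[0.37,0,0,0.001,0,0,-4],[0.37,0,0,0,0,0,-4],[0.37,0,0,0,0,0,-4]]]}}

```text
time: 10.0
tool_pos: [0.5862, 0.1303, 0.1409]
tcp_rot: [0.001, 0.689, 0.724, 0.002]
ft_force: [-6.5, -1.9, 24.5]
finger_gap: 0.0342
```

```bash
python3 -c "
from h import *
go(.584,.128,.141)
im,d=ctrl.grab_frame('scene');cv2.imwrite(f'pics/scene9.png',cv2.resize(im[220:310,280:390],None,fx=7,fy=7,interpolation=cv2.INTER_CUBIC))"
```

```text
t10.00 pos [0.5862 0.1303 0.1409] yaw 92.85 tilt [0.0037 0.0008] F [-6.5 -1.9 24.5] T [-0.46  1.5  -0.12] gap 0.0342 q [-0.02  0.51 -0.41  1.71  0.24  0.96 -0.47]
tool delta [-0.0022 -0.0023 -0.0001] turn None
```

View pics/scene9.png

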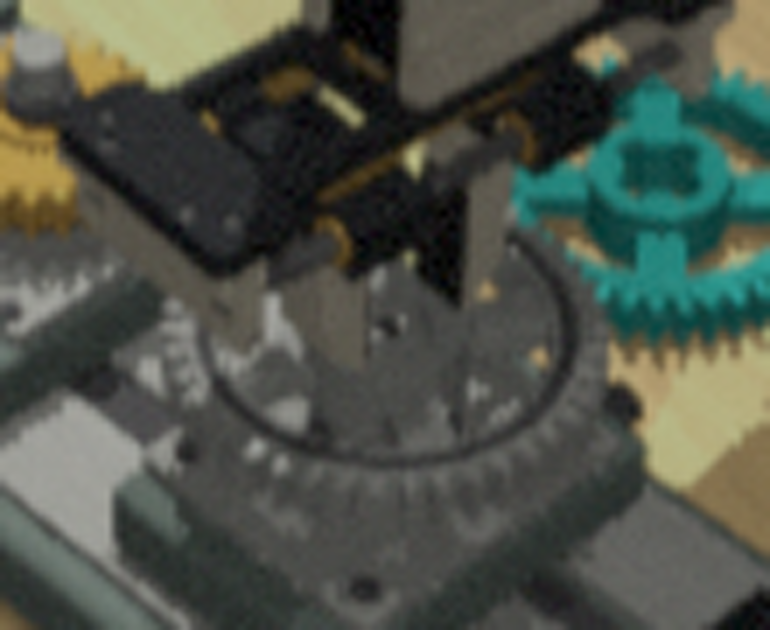

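Call:
{"op": "play_rows", "data": {"targets": [[[0.37,-0.001,-0.001,-0.0005,0,0,-4],[0.37,0,0,0,0,0,-4],[0.37,0,0,0,0,0,-4]]]}}

```text
time: 10.35
tool_pos: [0.5858, 0.1299, 0.1411]
tcp_rot: [0.001, 0.61, 0.793, 0.002]
ft_force: [-3.0, 0.9, 18.9]
finger_gap: 0.0338
```

Call:
{"op": "play_rows", "data": {"targets": [[[0.37,0,0,0,0,0,-4],[0.37,0,0,0,0,0,-4]]]}}

```text
time: 10.55
tool_pos: [0.5856, 0.13, 0.1411]
tcp_rot: [0.001, 0.553, 0.833, 0.002]
ft_force: [-2.8, 0.7, 19.2]
finger_gap: 0.0343
```

```bash
python3 -c "
from h import *
go(.584,.128,.141)
im,d=ctrl.grab_frame('scene');cv2.imwrite(f'pics/scene10.png',cv2.resize(im[220:310,280:390],None,fx=7,fy=7,interpolation=cv2.INTER_CUBIC))"
```

```text
t10.55 pos [0.5856 0.13   0.1411] yaw 112.88 tilt [0.0044 0.0019] F [-2.8  0.7 19.2] T [ 0.11  0.78 -0.12] gap 0.0343 q [ 0.04  0.53 -0.5   1.71  0.29  0.97 -0.17]
tool delta [-0.0012 -0.0023  0.0001] turn None
```

View pics/scene10.png

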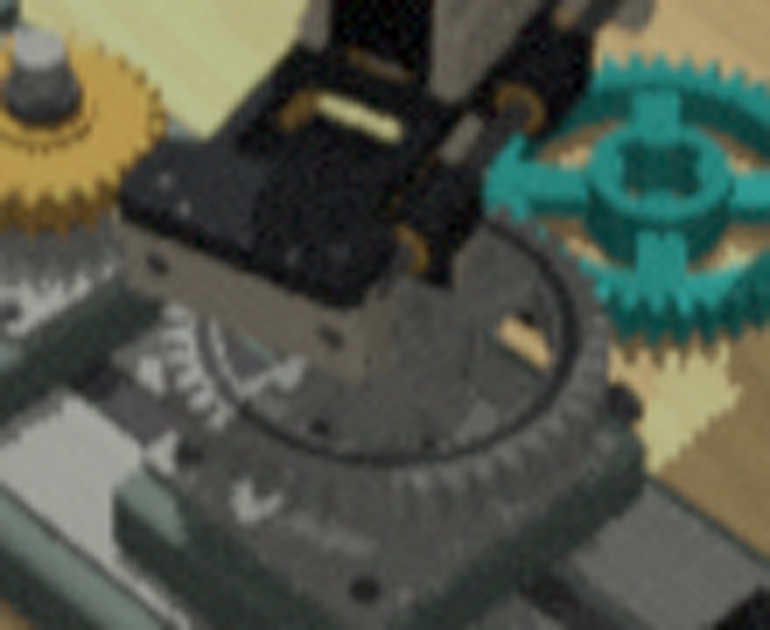

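Call:
{"op": "play_rows", "data": {"targets": [[[0.37,0,0,0,0,0,-4],[0.37,0,0,0,0,0,-4]]]}}

```text
time: 10.8
tool_pos: [0.5855, 0.1299, 0.141]
tcp_rot: [0.001, 0.493, 0.87, 0.002]
ft_force: [-3.5, 0.3, 19.5]
finger_gap: 0.0339
```

Call:
{"op": "play_rows", "data": {"targets": [[[0.37,0,0,0,0,0,-4],[0.37,0,0,0,0,0,-4]]]}}

```text
time: 11.0
tool_pos: [0.5854, 0.1297, 0.1409]
tcp_rot: [0.001, 0.431, 0.902, 0.001]
ft_force: [-3.3, 0.5, 18.5]
finger_gap: 0.0337
```

```bash
python3 -c "
from h import *
go(.584,.128,.141)"
```

```text
t11.00 pos [0.5854 0.1297 0.1409] yaw 128.87 tilt [0.0038 0.0015] F [-3.3  0.5 18.5] T [ 0.    0.88 -0.03] gap 0.0337 q [ 0.08  0.54 -0.57  1.71  0.34  0.99  0.07]
tool delta [-0.0005 -0.0022 -0.0001] turn None
```

Rotated 48° so far with no drop. I'll keep turning.

Call:
{"op": "play_rows", "data": {"targets": [[[0.37,0,0,0,0,0,-4],[0.37,0,0,0,0,0,-4]]]}}

```text
time: 11.2
tool_pos: [0.5853, 0.1295, 0.1405]
tcp_rot: [0.001, 0.368, 0.93, 0.001]
ft_force: [-1.6, 0.7, 13.4]
finger_gap: 0.034
```

Call:
{"op": "play_rows", "data": {"targets": [[[0.37,0,0,0,0,0,-4],[0.37,0,0,0,0,0,-4]]]}}

```text
time: 11.4
tool_pos: [0.5846, 0.1284, 0.1387]
tcp_rot: [0.0, 0.302, 0.953, 0.0]
ft_force: [-0.6, 0.2, 0.0]
finger_gap: 0.034
```

```bash
python3 -c "
from h import *
go(.584,.128,.141)
im,d=ctrl.grab_frame('scene');cv2.imwrite(f'pics/scene11.png',cv2.resize(im[220:310,280:390],None,fx=7,fy=7,interpolation=cv2.INTER_CUBIC))"
```

```text
t11.40 pos [0.5846 0.1284 0.1387] yaw 144.85 tilt [0.0011 0.    ] F [-0.6  0.2  0. ] T [ 0.07 -0.18  0.07] gap 0.034 q [ 0.13  0.56 -0.63  1.71  0.38  1.    0.31]
tool delta [ 0.0002 -0.0006 -0.0023] turn None
```

View pics/scene11.png

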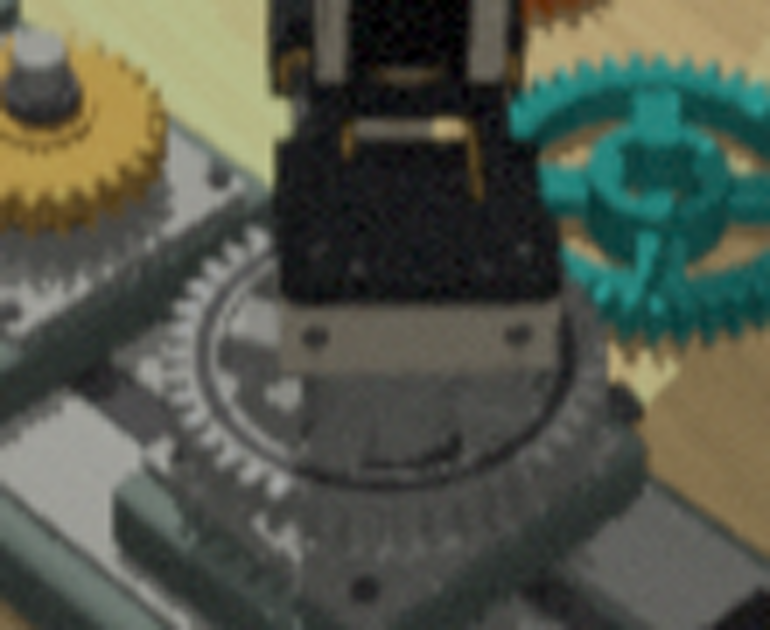

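Call:
{"op": "play_rows", "data": {"targets": [[[0.37,0,0,0.001,0,0,0],[0.37,0,0,0.001,0,0,0],[0.37,0,0,0.001,0,0,0]]]}}

```text
time: 11.75
tool_pos: [0.5841, 0.1284, 0.1351]
tcp_rot: [-0.0, 0.304, 0.953, -0.0]
ft_force: [-0.1, 0.5, -0.5]
finger_gap: 0.0337
```

Call:
{"op": "play_rows", "data": {"targets": [[[0.37,0,0,0.001,0,0,0],[0.37,0,0,0.001,0,0,0]]]}}

```text
time: 11.95
tool_pos: [0.5841, 0.1284, 0.1332]
tcp_rot: [-0.0, 0.303, 0.953, -0.0]
ft_force: [0.4, 0.0, -0.2]
finger_gap: 0.0342
```

```bash
python3 -c "
from h import *
go(.584,.128,.119)"
```

```text
t11.95 pos [0.5841 0.1284 0.1332] yaw 144.68 tilt [-0.     -0.0001] F [ 0.4  0.  -0.2] T [ 0.04 -0.15 -0.01] gap 0.0342 q [ 0.12  0.57 -0.63  1.71  0.39  0.99  0.31]
tool delta [-0.0001 -0.0004  0.0142] turn None
```

Call:
{"op": "play_rows", "data": {"targets": [[[0.37,0,0,0.001,0,0,0],[0.37,0,0,0.001,0,0,0],[0.37,0,0,0.001,0,0,0]]]}}

```text
time: 12.25
tool_pos: [0.5842, 0.1284, 0.1302]
tcp_rot: [0.0, 0.303, 0.953, -0.0]
ft_force: [-0.4, 0.5, -0.6]
finger_gap: 0.0338
```

Call:
{"op": "play_rows", "data": {"targets": [[[0.37,0,0,0.001,0,0,0],[0.37,0,0,0.001,0,0,0],[0.37,0,0,0.001,0,0,0]]]}}

```text
time: 12.55
tool_pos: [0.5841, 0.1284, 0.1272]
tcp_rot: [-0.0, 0.303, 0.953, -0.0]
ft_force: [-0.2, 0.8, -0.2]
finger_gap: 0.034
```

```bash
python3 -c "
from h import *
go(.584,.128,.119)
im,d=ctrl.grab_frame('scene');cv2.imwrite(f'pics/scene12.png',cv2.resize(im[220:310,280:390],None,fx=7,fy=7,interpolation=cv2.INTER_CUBIC))"
```

```text
t12.55 pos [0.5841 0.1284 0.1272] yaw 144.7 tilt [-0.0001 -0.    ] F [-0.2  0.8 -0.2] T [ 0.02 -0.11 -0.04] gap 0.034 q [ 0.12  0.57 -0.63  1.72  0.39  0.98  0.3 ]
tool delta [-0.0001 -0.0004  0.0082] turn None
```

View pics/scene12.png

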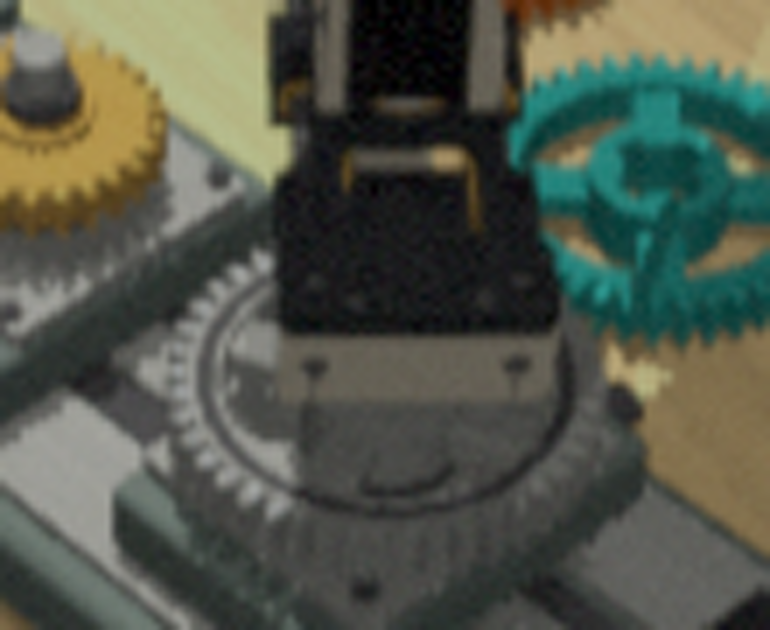

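Call:
{"op": "play_rows", "data": {"targets": [[[0.37,0,0,0.001,0,0,0],[0.37,0,0,0.001,0,0,0],[0.37,0,0,0.001,0,0,0],[0.37,0,0,0.001,0,0,0]]]}}

```text
time: 13.0
tool_pos: [0.5842, 0.1284, 0.1232]
tcp_rot: [-0.0, 0.303, 0.953, -0.0]
ft_force: [-0.8, -0.2, 0.2]
finger_gap: 0.0341
```

Call:
{"op": "play_rows", "data": {"targets": [[[0.37,0,0,0.001,0,0,0],[0.37,0,0,0.001,0,0,0],[0.37,0,0,0.001,0,0,0]]]}}

```text
time: 13.3
tool_pos: [0.5842, 0.1284, 0.1202]
tcp_rot: [-0.0, 0.303, 0.953, -0.0]
ft_force: [-0.8, 0.2, -0.0]
finger_gap: 0.0338
```

```bash
python3 -c "
from h import *
go(.584,.128,.119)"
```

```text
t13.30 pos [0.5842 0.1284 0.1202] yaw 144.7 tilt [-0. -0.] F [-0.8  0.2 -0. ] T [ 0.06 -0.15  0.01] gap 0.0338 q [ 0.12  0.58 -0.62  1.72  0.4   0.97  0.3 ]
tool delta [-0.0001 -0.0004  0.0012] turn None
```

Still no reaction force. I'll continue until I feel the shoulder.

Call:
{"op": "play_rows", "data": {"targets": [[[0.37,0,0,0.001,0,0,0],[0.37,0,0,0.001,0,0,0],[0.37,0,0,0.001,0,0,0]]]}}

```text
time: 13.6
tool_pos: [0.5844, 0.1285, 0.1191]
tcp_rot: [0.001, 0.303, 0.953, -0.0]
ft_force: [-8.7, -3.9, 27.8]
finger_gap: 0.034
```

```bash
python3 -c "
from h import *
go(.584,.128,.119)"
```

```text
t13.60 pos [0.5844 0.1285 0.1191] yaw 144.69 tilt [ 0.0011 -0.0007] F [-8.7 -3.9 27.8] T [-0.94  1.84 -0.01] gap 0.034 q [ 0.12  0.58 -0.62  1.73  0.4   0.96  0.29]
tool delta [ 0.     -0.0006  0.0001] turn None
```

Call:
{"op": "play_rows", "data": {"targets": [[[0.37,0,0,0.0005,0,0,0],[0.37,0,0,0,0,0,0],[0.37,0,0,-0.005,0,0,0],[0.37,0,0,-0.02,0,0,0],[0.37,0,0,-0.04,0,0,0]]]}}

```text
time: 14.1
tool_pos: [0.5824, 0.1274, 0.1799]
tcp_rot: [-0.002, 0.303, 0.953, -0.001]
ft_force: [0.3, -0.3, 0.1]
finger_gap: 0.0339
```

Call:
{"op": "play_rows", "data": {"targets": [[[0.37,0,0,-0.05,0,0,0],[0.37,0.0,0.03,-0.04,0,0,0],[0.37,0.04,0.03,0,0,0,0],[0.37,0.05,0.03,0,0,0,0],[0.37,0,0,0,0,0,0]]]}}

```text
time: 14.6
tool_pos: [0.5614, 0.255, 0.2728]
tcp_rot: [-0.001, 0.298, 0.955, 0.002]
ft_force: [-0.8, -0.3, 0.4]
finger_gap: 0.0337
```

Run:
```python
from h import *
st()
im,d=ctrl.grab_frame('scene');P=pts('scene',d);cv2.imwrite('pics/scene13.png',cv2.resize(im[160:340,200:410],None,fx=3.8,fy=3.3,interpolation=cv2.INTER_CUBIC))
im,d=ctrl.grab_frame('top');cv2.imwrite('pics/top13.png',cv2.resize(im[100:350,130:450],None,fx=2.4,fy=2.4,interpolation=cv2.INTER_CUBIC))
for dx in [.57]: 
    m=(abs(np.hypot(P[...,0]-.584,P[...,1]-.128)-.054)<.004)&(P[...,2]>.10)
    q=P[m]; A=np.c_[q[:,:2]-[.584,.128],np.ones(len(q))]; k=np.linalg.lstsq(A,q[:,2],rcond=None)[0]; print(len(q),np.median(q[:,2]),k)
```

```text
t14.60 pos [0.5614 0.255  0.2728] yaw 145.34 tilt [-0.0011  0.0052] F [-0.8 -0.3  0.4] T [ 0.06 -0.15  0.01] gap 0.0337 q [-0.05  0.48 -0.69  1.49  0.31  1.29  0.19]
583 0.11732505303692414 [-0.82063288  0.66085882  0.14198762]
```

View pics/scene13.png

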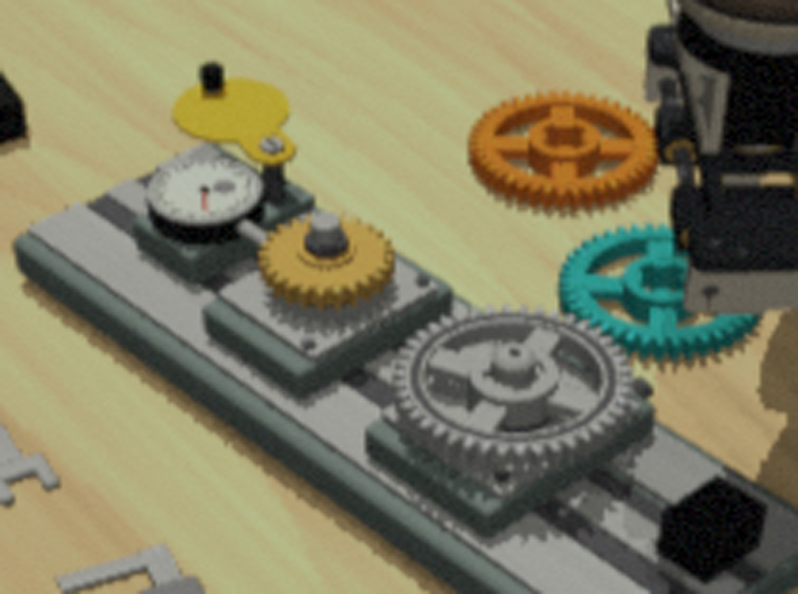

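View pics/top13.png

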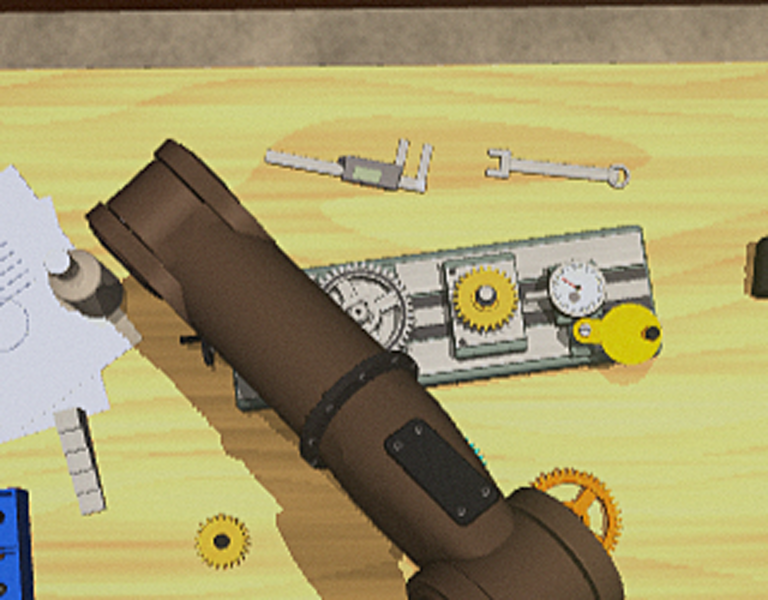

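Run:
```python
from h import *
import pickle
f=pickle.load(open("f0.pkl","rb"))
im,d=ctrl.grab_frame('scene')
# same method before / after, offset for the scene-camera xy bias
for name,dd,zc in [("before",f["scene"][1],.137),("after",d,.115)]:
    P=pts('scene',dd)
    m=(abs(P[...,2]-zc)<.006)&(np.hypot(P[...,0]-.584,P[...,1]-.126)<.07)
    q=P[m]
    for _ in range(6):
        k=np.linalg.lstsq(np.c_[q[:,:2]-[.584,.126],np.ones(len(q))],q[:,2],rcond=None)[0]
        r=np.hypot(q[:,0]-.584,q[:,1]-.126); 
        s=(r>.046)&(r<.06)
        q=q[s] if _==0 else q
        e=q[:,2]-np.c_[q[:,:2]-[.584,.126],np.ones(len(q))]@k; q=q[abs(e)<.003]
    print(name,len(q),"med z",np.median(q[:,2]),"plane",k.round(4))
s=ctrl.sense();print(s["time"],s["dq"].round(3).max())
```

```text
before 552 med z 0.13878080077359278 plane [ 0.0022 -0.003   0.1387]
after 539 med z 0.11680786845405945 plane [-1.000e-04 -3.000e-03  1.167e-01]
14.75 0.027
```

Call:
{"op": "play_rows", "data": {"targets": [[[0.37,0,0,0,0,0,0],[0.37,0,0,0,0,0,0],[0.37,0,0,0,0,0,0]]]}}

```text
time: 15.05
tool_pos: [0.5666, 0.2452, 0.2716]
tcp_rot: [-0.0, 0.304, 0.953, -0.0]
ft_force: [0.8, -0.3, -0.3]
finger_gap: 0.0339
```

```bash
python3 -c "
from h import *
st(); print(ctrl.job_done())"
```

```text
t15.05 pos [0.5666 0.2452 0.2716] yaw 144.6 tilt [-0.0001 -0.0003] F [ 0.8 -0.3 -0.3] T [ 0.07 -0.17 -0.02] gap 0.0339 q [-0.04  0.48 -0.69  1.48  0.31  1.29  0.19]
the job is handed in; nothing more can be done
None
```

The gear is home on its arbor and the dial is clear. I handed the job in at about 15 s of the 48 s, and no verdict is reported.

- **Cover:** I pushed the knob round its arc with the fingers loosely round it. The last top view shows the whole dial clear and the cover at about 1.77 rad, estimated from pixels.
- **Gear:** I pressed on the hub at about 19 N with the fingers either side of the nose and turned it about 60° until it dropped. I then pushed it down until a firm stop at about 28 N, at 119 mm, which is the hub-top height expected at home.
- **Last checks:** Depth images before and after show the rim 22.0 mm lower, which is the full travel, and level within 0.2°. The arm was clear of everything, with the wrist force near zero.
- **Disagreements:**
  - The scene and top cameras differed by 4 to 8 mm in y. I centred on the gear by sighting the fingers against the nose.
  - The scene camera reads about 1.7 mm high, so its absolute rim height was 116.8 mm against 115 mm expected.
  - I felt no force from the spring balls when pushing on down. The gear had probably passed them during the pressed drop.
- **Bystanders:** I did not measure their positions at the end. Those visible in the last views look unmoved, and no contact with any was felt. The arm's shadow and body hid part of that top view.

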